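# Take a cap of unknown thread hand off a clamped pipe fitting

### The job

Uncap the pipe fitting that stands in the clamp on the inspection bench. Its cap may have a right-hand or a left-hand thread and nothing shows which, so try turning it one way and, if it stops dead, the other, until you find the way it comes loose; then lift it straight off and finish holding it in the gripper, still and level with its mouth down, about 10 cm clear above the spigot. Do not let go of it at the end, and leave the battery, the pipe ring and the calculator where they are.

Things in the scene. Friction and masses are not known exactly. Their poses are not given: they have to be found in the camera images.
- cap_mid (a point): Centre, half-way up, of the black plastic screw cap: a round upright cup, mouth down, 50 mm in diameter, 38 mm high (19 mm above and below this point), about 70 g. Its straight wall reaches down to the mouth and can be gripped from above across any diameter; the pipe below is narrower (45 mm). z points up, x along the ridge on its top; its yaw tells how far the cap has turned.
- cap_ridge (a point): Top of the grey ridge (3 mm high, 34 x 5 mm) across the cap's top, 22 mm above cap_mid. Lugs in the cap sit under sloping thread flanks, so it cannot be pulled up as it stands; it is home but not tight. The wrong way it stops dead within about 7 degrees. The right way (unseen, either way at random) it turns easily, need not rise, is free to lift from 45 degrees on, and stops at about 85, free too.
- spigot_top (a point): Centre of the top of the steel spigot under the cap, on the pipe's axis, 98 mm above the bench: a 27 mm core with thread flanks out to 37 mm, 28 mm high. While the cap is on, cap_mid is 9 mm below this point.
- pipe_foot (a point): Foot of the steel pipe's axis, on the bench, straight below spigot_top. The pipe (45 mm diameter, 70 mm high, with a 68 mm flange 34 to 42 mm above the bench) is fixed upright in a steel clamp (base 150 x 100 mm, jaws 34 mm high); neither moves.
- battery_mid (a point): Bystander: centre of a black battery block, 140 x 65 mm, 93 mm high with its two steel terminals, standing loose on the bench; x along its length.
- offcut_mid (a point): Bystander: centre of a loose steel pipe ring, 90 mm in outer diameter, 40 mm high, standing on the bench.
- calculator_mid (a point): Bystander: centre of a loose grey calculator, 140 x 80 mm, 14 mm thick, lying on the bench; x along its length.

How it is judged:
By the outcome, as a careful person would: the job done as asked, in the order asked, and still so for the second after the job is handed in, while the arm keeps its last pose, push and grip.
It also fails if it takes over 48 s, if anything falls off the work surface, if the arm or the gripper's body presses on something with over 40 N, if the wrist force passes 120 N, or if a joint passes its speed limit or range.

### The arm

A 6-joint arm with a two-finger parallel gripper is mounted at the origin on the work surface. World frame = base frame: x ahead of the robot, y to its left, z up, the work surface at z = 0. Lengths are in m, angles in degrees, forces in N, time in s.
With the tool pointing down it reaches from about 0.25 to 0.725 m from the base axis. Payload 9.7 kg.
Tool frame: the origin (TCP) lies midway between the tips of the shut fingers; the grasp point (between the pads) lies 19 mm behind it; z points along the fingers, y is the line along which they close (so a half turn about z gives the same grasp; the last joint's range is limited). The gripper opens to 85 mm and grips with 20 to 120 N. Pads are 22 mm wide; open, the fingers measure 114 mm over their backs; the gripper's body (76 mm by 85 mm) begins 54 mm behind the grasp point. The pads swing forward as they close: fully open they stand 13 mm farther back than shut.
Start: joints at [-63.312, 4.979, 10.078, 95.1, 0, 90], TCP at [0.247, -0.491, 0.206] pointing down, gripper open.
Joint ranges: [-179.16, 179.16], [-48.56, 103.87], [-65.8, 70.77], [-126.05, 130.52], [-82.76, 87.17], [-180, 180]. Speed limits (degrees/s): [127.2, 127.2, 147.25, 180, 180, 180].

### API

Orientations are given as [roll, pitch, yaw] about the fixed x, y, z axes, in that order (R = Rz(yaw) Ry(pitch) Rx(roll)).
In Python, from workcell import bot gives the robot as it stands.
- The arm moves only by the shell command python3 -m crank 'ROWS' [FORCE]. ROWS is JSON, a list of rows, each an object with "gripper": the finger opening in mm, from 0 to 85.4; "travel": the shift along the tool's x, y, z in mm, a list of three; "twist": the turn, a rotation vector about the tool's x, y, z in rad, a list of three. In form: [{"gripper": gripper, "travel": [tx, ty, tz], "twist": [rx, ry, rz]}, ...]. A call has 1 to 12 rows; each row shifts and turns the commanded pose from where the row before left it, along the tool's axes as they then stand; what a row does not reach is not made up. A row lasts 1/8 s, in which the tool goes at most 62.5 mm and 10.7 degrees, less where a joint would pass 70% of its speed; a pose out of reach is approached as far as the arm can. A call is refused whole if a number of a shift passes 62.5 or a number of a turn 0.188, either way. A call with a gripper value outside its range is refused whole. The fingers move at their own pace and stop on an object; FORCE is the grip in N (left out, the last holds). Time passes only in rows, so rows that do not move let the fingers close. It gives the time, the measured TCP pose, the force, the opening and the grip force at its end, in the units of the state.
- bot.get_obs(): the state, without advancing time (a new reading comes with each control period).
- bot.camera(name): name is "scene" or "top"; returns the picture (420x560x3 uint8, red, green, blue); there is no depth.
- bot.calibration(name): a dict with "vfov" (degrees; the focal length in pixels is half the picture's height over the tangent of half this angle, whatever the lens; pixels are square), "cx", "cy" (the principal point, pixels), "k1" (the pictures are not rectified: a ray, as slopes to the right and down, at radius r is drawn at 1 + k1 r^2 times it, then the intrinsics apply), "camera_from_world" (4x4, takes a point from world to camera coordinates). Camera axes: x right, y down, z forward; pixel columns grow to the right and rows downward; lengths in m; the calibration is good to about 2 mm. A picture is of the moment at which its call begins. calibration takes no time and is no camera call.
- bot.job_done(): hands the job in; it is judged then, once.
The state is a dict: "time": time; "q": joint angles; "qd": joint speeds; "joint_efforts": joint torques, N m; "ee_pos": TCP position; "tcp_rot": TCP orientation; "wrist_force": force on the tool from outside, world axes, zero at the start; "torque": the same for the moment, N m; "opening": finger opening in m; "grasp_force": force on a finger pad.
Only numpy, scipy, OpenCV 4.12 (cv2) and the standard library are available. Lean on these libraries where they do the work, as an engineer would, in place of code of your own. Each camera call takes 0.05 s, during which the arm holds its last target. There are 200 camera calls.

## Working session

There is one attempt and no reset: what is moved stays moved. The work goes in short steps, Python scripts to look and compute and a shell command to move; the robot and the scene stay as the last step left them, time stands still between calls to the robot, and variables do not carry over. Pictures are saved under pics/ and viewed, at most 10 in all, crops included, and the job is handed in when it is done.

```bash
mkdir -p pics; python3 - <<'E'
from workcell import bot
import cv2
for n in("scene","top"):
    cv2.imwrite(f"pics/{n}0.png",bot.camera(n)[:,:,::-1]); print(n,bot.calibration(n))
o=bot.get_obs();print(o)
E
```

```text
scene {'vfov': 57.28587209810915, 'cx': 283.03072918119074, 'cy': 210.5267897597531, 'k1': -0.0663201064900467, 'camera_from_world': array([[-0.89017015,  0.45517338,  0.02035459,  0.51639481],
       [ 0.28004782,  0.58182774, -0.76357691, -0.13592697],
       [-0.35940275, -0.67401311, -0.64539599,  1.06826744],
       [ 0.        ,  0.        ,  0.        ,  1.        ]])}
top {'vfov': 42.48120034918591, 'cx': 271.11131631914236, 'cy': 209.26136766198397, 'k1': 0.01932927161261009, 'camera_from_world': array([[-1.76388406e-02, -9.99839688e-01, -3.07740851e-03,
         8.12297668e-02],
       [-9.81689378e-01,  1.79023496e-02, -1.89645647e-01,
         6.26060681e-01],
       [ 1.89670337e-01, -3.24070096e-04, -9.81847778e-01,
         1.37742382e+00],
       [ 0.00000000e+00,  0.00000000e+00,  0.00000000e+00,
         1.00000000e+00]])}
{'time': 0.1, 'q': array([-6.33136229e+01,  5.00755041e+00,  1.00379365e+01,  9.50984029e+01,
       -1.87822940e-03,  9.00018826e+01]), 'qd': array([ 0.01201775, -0.01021488,  0.0812185 , -0.10269174, -0.08995431,
        0.06888741]), 'joint_efforts': array([ 3.54382951e-05, -5.21560764e+01,  4.65654945e+01,  1.59745192e-02,
       -6.55277518e-05, -1.23076853e-05]), 'ee_pos': array([ 0.24689443, -0.49120848,  0.20534832]), 'tcp_rot': array([-1.79931983e+02,  1.88046288e-03,  2.66844968e+01]), 'wrist_force': array([0.04797546, 0.60062037, 0.11190826]), 'torque': array([ 0.01139792,  0.01159577, -0.01329601]), 'grasp_force': 0.0, 'opening': 0.08515702715104435}
```

View pics/scene0.png

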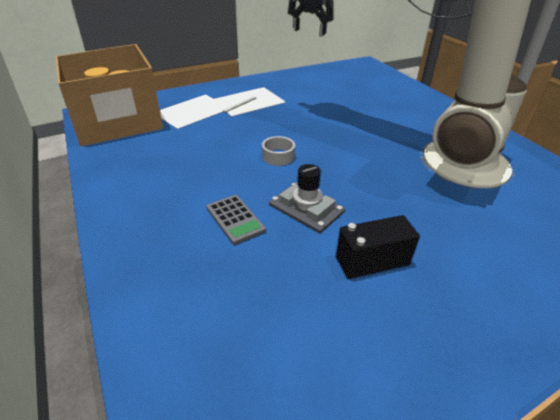

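View pics/top0.png

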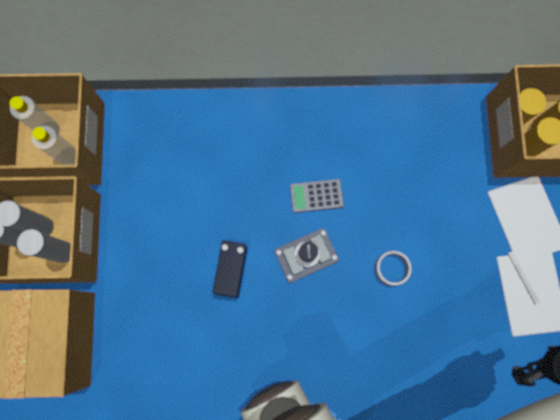

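The scene view shows the cap at about (309,175) on the clamp, with the battery at (377,245), the ring at (279,150) and the calculator at (236,218). The top view shows the cap at about (308,251), the battery at (230,269), the ring at (394,268) and the calculator at (317,196).

```bash
cat > h.py <<'E'
import numpy as np,cv2
from workcell import bot
def ray(n,u,v):
    c=bot.calibration(n);f=210/np.tan(np.radians(c['vfov']/2))
    K=np.array([[f,0,c['cx']],[0,f,c['cy']],[0,0,1]])
    p=cv2.undistortPoints(np.array([[[u,v]]],float),K,np.array([c['k1'],0,0,0,0]))[0,0]
    T=c['camera_from_world'];R=T[:3,:3]
    return -R.T@T[:3,3],R.T@np.array([p[0],p[1],1])
def on(n,u,v,z):
    o,d=ray(n,u,v);return o+d*(z-o[2])/d[2]
def two(a,b):
    (o1,d1),(o2,d2)=ray(*a),ray(*b)
    s=np.linalg.lstsq(np.c_[d1,-d2],o2-o1,rcond=None)[0]
    p,q=o1+s[0]*d1,o2+s[1]*d2;return (p+q)/2,np.linalg.norm(p-q)
E
python3 - <<'E'
from h import *
ims={}
for n,(x,y,w,h) in dict(scene=(264,150,90,85),top=(268,222,80,64)).items():
    im=cv2.imread(f"pics/{n}0.png")[y:y+h,x:x+w]
    ims[n]=cv2.resize(im,None,fx=400/w,fy=400/w,interpolation=cv2.INTER_CUBIC)
    m=(im.max(2)<60).astype(np.uint8)
    k,l,s,c=cv2.connectedComponentsWithStats(m)
    for i in range(1,k):
        if s[i,4]>15: print(n,s[i]+[x,y,0,0,0],c[i]+[x,y])
H=max(i.shape[0] for i in ims.values())
cv2.imwrite("pics/z.png",np.hstack([cv2.copyMakeBorder(i,0,H-i.shape[0],0,0,cv2.BORDER_CONSTANT) for i in ims.values()]))
E
```

```text
scene [298 165  22  26 444] [308.38288288 178.34234234]
scene [290 215  42  17  55] [310.56363636 224.03636364]
scene [340 227  14   8  83] [345.68674699 231.20481928]
```

View pics/z.png

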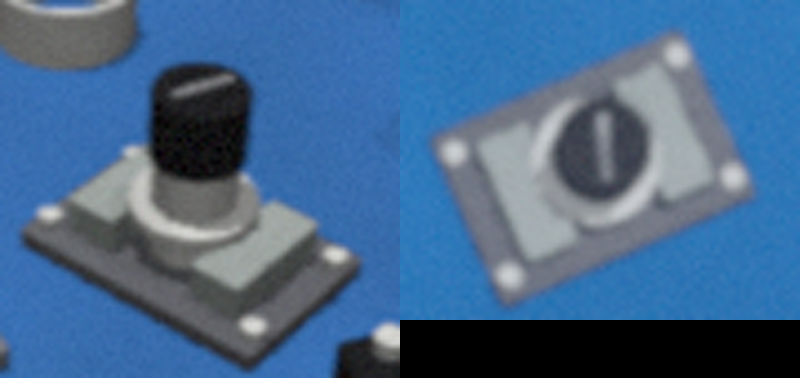

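The crops show the cap's ridge centred at scene (309.7,169.4) and top (308.6,251.6). Its ends are at scene (302.7,171.6)/(316.9,167.3) and top (308.4,244.4)/(308.8,258.4).

```bash
python3 - <<'E'
from h import *
print(two(("scene",309.7,169.4),("top",308.6,251.6)))
print(on("scene",309.7,169.4,.111),on("top",308.6,251.6,.111))
for n,a,b in(("scene",(302.7,171.6),(316.9,167.3)),("top",(308.4,244.4),(308.8,258.4))):
    p,q=on(n,*a,.111),on(n,*b,.111);d=p-q;print(n,np.linalg.norm(d),np.degrees(np.arctan2(d[1],d[0]))%180,(p+q)/2)
for nm,u,v,z in(("batt",230,269,.08),("ring",394,268,.04),("calc",317,196,.014)): print(nm,on("top",u,v,z))
# clamp plate mid-z
print([on("top",*p,.012) for p in ((278.8,252.6),(290,277),(323.4,232.8),(334.6,257.4))])
E
```

```text
(array([ 0.50684232, -0.02256459,  0.10753884]), np.float64(0.0012929731374250407))
[ 0.50917964 -0.01772977  0.111     ] [ 0.50697196 -0.02272489  0.111     ]
scene 0.036006793488346456 1.848105804576167 [ 0.5089234  -0.01747985  0.111     ]
top 0.03547052281358814 179.85493082551716 [ 0.50752317 -0.02274041  0.111     ]
batt [0.46927459 0.17830193 0.08      ]
ring [ 0.46759287 -0.25134447  0.04      ]
calc [ 0.6712636 -0.0572839  0.014    ]
[array([0.51677312, 0.05125934, 0.012     ]), array([0.45056325, 0.02253377, 0.012     ]), array([ 0.56873533, -0.0714303 ,  0.012     ]), array([ 0.50108844, -0.09924044,  0.012     ])]
```

```bash
python3 -m crank '[{"gripper":85,"travel":[20,-14,0],"twist":[0,0,0]},{"gripper":85,"travel":[42,-29,0],"twist":[0,0,0]},{"gripper":85,"travel":[42,-29,0],"twist":[0,0,0]},{"gripper":85,"travel":[42,-29,0],"twist":[0,0,0]},{"gripper":85,"travel":[42,-29,0],"twist":[0,0,0]},{"gripper":85,"travel":[42,-29,0],"twist":[0,0,0]},{"gripper":85,"travel":[42,-29,0],"twist":[0,0,0]},{"gripper":85,"travel":[42,-29,0],"twist":[0,0,0]},{"gripper":85,"travel":[42,-29,0],"twist":[0,0,0]},{"gripper":85,"travel":[42,-29,0],"twist":[0,0,0]},{"gripper":85,"travel":[40,-24,0],"twist":[0,0,0]},{"gripper":85,"travel":[0,0,0],"twist":[0,0,0]}]'
python3 - <<'E'
from h import *
o=bot.get_obs();print(o['q'],o['ee_pos'],o['tcp_rot'])
im=[cv2.resize(bot.camera(n)[y:y+100,x:x+100,::-1],(400,400),interpolation=cv2.INTER_CUBIC) for n,x,y in(("scene",260,120),("top",260,200))]
cv2.imwrite("pics/c1.png",np.hstack(im))
E
```

```text
time: 1.6
ee_pos: [0.5043, -0.0243, 0.2053]
tcp_rot: [-179.9, 0.0, 26.9]
wrist_force: [-0.8, 0.5, -0.1]
opening: 0.085
grasp_force: 0.0
[-2.77906930e+00 -1.15491793e+00  3.70325344e+00  9.49202443e+01
  2.79350690e-02  1.50293087e+02] [ 0.50433243 -0.02432983  0.20532219] [-1.79944975e+02  4.00712148e-02  2.69278479e+01]
```

View pics/c1.png

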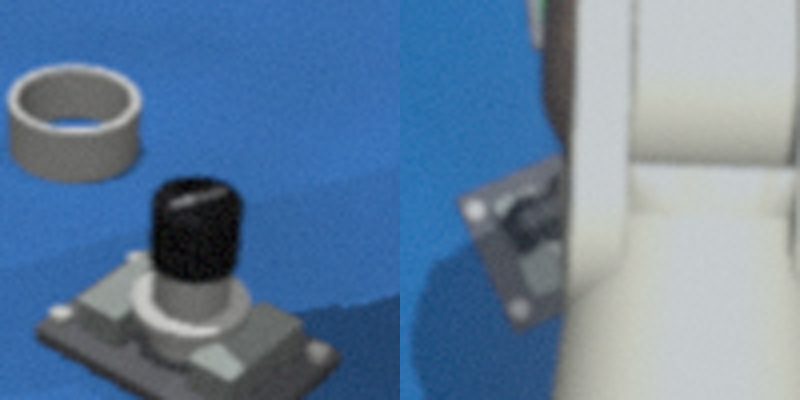

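The scene view shows the cap unobstructed with its top at crop (197,195). The arm now hides it from the top camera. I'll turn to yaw 90 so the last joint has room both ways, then go down part way.

```bash
python3 -m crank '[{"gripper":85,"travel":[0,0,0],"twist":[0,0,-0.183]},{"gripper":85,"travel":[0,0,0],"twist":[0,0,-0.184]},{"gripper":85,"travel":[0,0,0],"twist":[0,0,-0.184]},{"gripper":85,"travel":[0,0,0],"twist":[0,0,-0.184]},{"gripper":85,"travel":[0,0,0],"twist":[0,0,-0.184]},{"gripper":85,"travel":[0,0,0],"twist":[0,0,-0.183]},{"gripper":85,"travel":[3.8,3.7,20],"twist":[0,0,0]},{"gripper":85,"travel":[0,0,35],"twist":[0,0,0]},{"gripper":85,"travel":[0,0,20],"twist":[0,0,0]},{"gripper":85,"travel":[0,0,0],"twist":[0,0,0]}]'
python3 - <<'E'
from h import *
o=bot.get_obs();print(o['q'],o['ee_pos'],o['tcp_rot'])
im=bot.camera("scene")[100:220,240:400,::-1]
cv2.imwrite("pics/c2.png",cv2.resize(im,(800,600),interpolation=cv2.INTER_CUBIC))
E
```

```text
time: 2.95
ee_pos: [0.5063, -0.0245, 0.1299]
tcp_rot: [-179.9, -0.0, 89.7]
wrist_force: [1.0, 0.6, 1.5]
opening: 0.0849
grasp_force: 0.0
[-2.76758074e+00 -1.64593564e+00 -5.11992942e+00  8.66625782e+01
 -4.71440339e-03  8.74879677e+01] [ 0.50629155 -0.0245002   0.12992469] [-1.79863353e+02 -1.27597460e-03  8.97444557e+01]
```

View pics/c2.png

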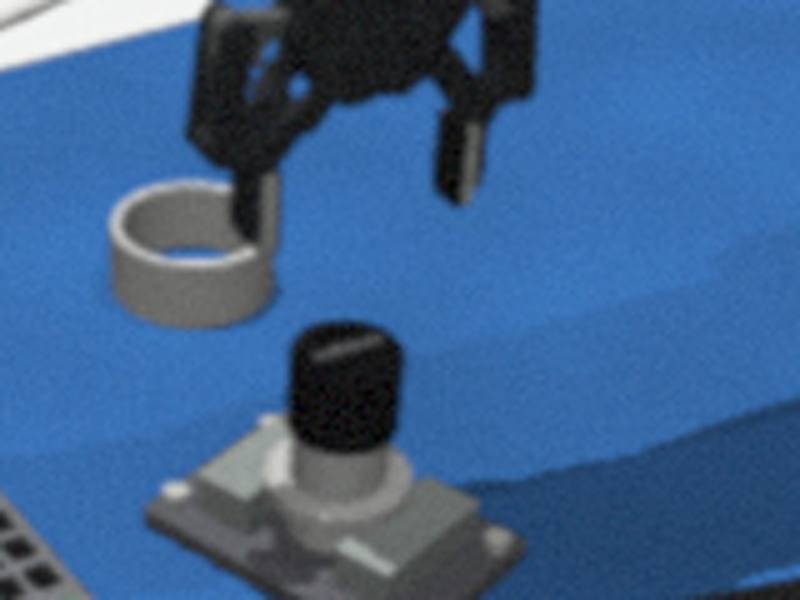

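The picture shows the open fingers above the cap, with tips at crop (255,245) and (460,203). The cap top is at crop (348,345), i.e. pixel (309.6,169). I'll check the calibration against the known tool position.

```bash
python3 - <<'E'
from h import *
for z in(.138,.143):print(on("scene",240+255/5,100+245/5,z),on("scene",240+460/5,100+203/5,z))
E
```

```text
[ 0.52800988 -0.06989786  0.138     ] [ 0.42647605 -0.06286046  0.138     ]
[ 0.53205506 -0.06264685  0.143     ] [ 0.43168254 -0.05568995  0.143     ]
```

```bash
cat >> h.py <<'E'
def proj(n,p):
    c=bot.calibration(n);f=210/np.tan(np.radians(c['vfov']/2));T=c['camera_from_world']
    q=T[:3,:3]@np.array(p)+T[:3,3];s=q[:2]/q[2];s=s*(1+c['k1']*(s@s));return f*s+[c['cx'],c['cy']]
E
python3 - <<'E'
from h import *
t=np.radians(26.68);y=np.array([np.sin(t),-np.cos(t),0])*.0425
p=np.array([.247,-.491,.2055+.013])
for n in("scene","top"):print(n,proj(n,p+y),proj(n,p-y))
q=np.array([.5063,-.0245,.1299+.013]);d=np.array([.0425,0,0])
print("now pads, crop px",(proj("scene",q+d)-[240,100])*5,(proj("scene",q-d)-[240,100])*5)
a=cv2.imread("pics/scene0.png")[0:60,270:350];b=cv2.imread("pics/top0.png")[330:390,480:560]
cv2.imwrite("pics/c3.png",np.hstack([cv2.resize(i,(400,300),interpolation=cv2.INTER_CUBIC) for i in(a,b)]))
E
```

```text
scene [296.82270191  39.42793285] [319.87533044  44.84537831]
top [541.99515894 349.88375231] [509.54056304 368.11330726]
now pads, crop px [262.53648591 297.67363443] [436.41040751 252.15385852]
```

View pics/c3.png

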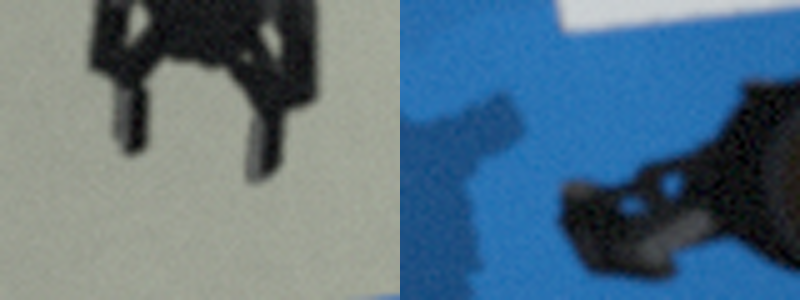

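The tips sit about 25 mm higher in the picture than I expected, at scene (296,31)/(322,36) in the start view. I'll go down to the nominal height with the fingers still open and check where the tips are on the cap before closing.

```bash
python3 -m crank '[{"gripper":85,"travel":[4,1.7,0],"twist":[0,0,0]},{"gripper":85,"travel":[0,0,15],"twist":[0,0,0]},{"gripper":85,"travel":[0,0,20],"twist":[0,0,0]},{"gripper":85,"travel":[0,0,20],"twist":[0,0,0]},{"gripper":85,"travel":[0,0,9],"twist":[0,0,0]},{"gripper":85,"travel":[0,0,0],"twist":[0,0,0]}]'
python3 - <<'E'
from h import *
o=bot.get_obs();print(o['q'],o['ee_pos'],o['tcp_rot'])
im=bot.camera("scene")[120:240,240:400,::-1]
cv2.imwrite("pics/c4.png",cv2.resize(im,(800,600),interpolation=cv2.INTER_CUBIC))
E
```

```text
time: 3.75
ee_pos: [0.5092, -0.0197, 0.0665]
tcp_rot: [-179.9, -0.0, 89.8]
wrist_force: [-0.3, -0.4, -0.4]
opening: 0.085
grasp_force: 0.0
[-2.21628784e+00 -9.17492444e-01 -1.14089709e+01  7.95632604e+01
 -8.45619485e-04  8.79496394e+01] [ 0.5091576  -0.0197094   0.06647491] [-1.79945266e+02 -1.11336435e-03  8.98340726e+01]
```

View pics/c4.png

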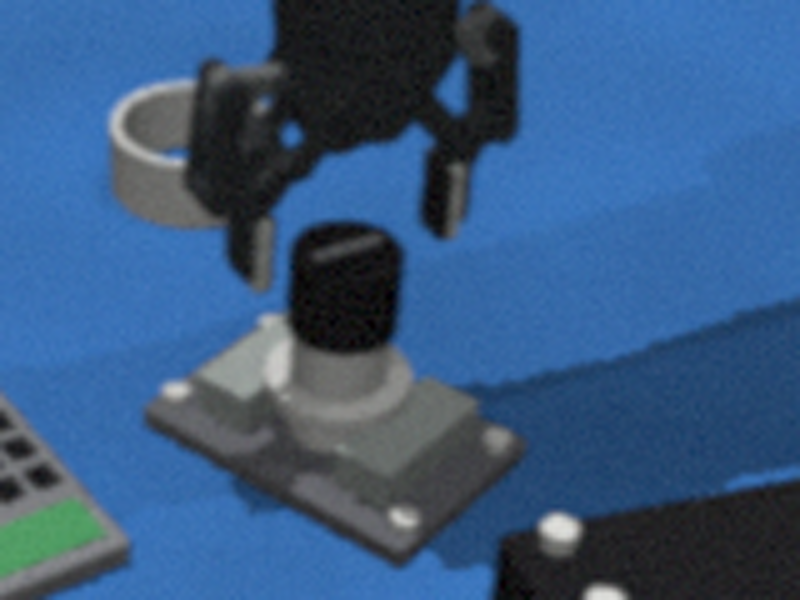

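The picture shows the fingers straddling the cap, but the tips at (265,290)/(445,237) are only just below cap-top level. The lowest fingertip position still clears the flange and the body clears the ridge, so I'll go 16 mm lower, close gently and read the side force.

```bash
python3 -m crank '[{"gripper":85,"travel":[0,0,8],"twist":[0,0,0]},{"gripper":85,"travel":[0,0,8],"twist":[0,0,0]},{"gripper":62,"travel":[0,0,0],"twist":[0,0,0]},{"gripper":62,"travel":[0,0,0],"twist":[0,0,0]},{"gripper":45,"travel":[0,0,0],"twist":[0,0,0]},{"gripper":45,"travel":[0,0,0],"twist":[0,0,0]},{"gripper":45,"travel":[0,0,0],"twist":[0,0,0]}]' 20
python3 - <<'E'
from h import *
o=bot.get_obs();print(o['torque'],o['ee_pos'],o['tcp_rot'])
im=bot.camera("scene")[120:240,240:400,::-1]
cv2.imwrite("pics/c5.png",cv2.resize(im,(800,600),interpolation=cv2.INTER_CUBIC))
E
```

```text
time: 4.68
ee_pos: [0.5097, -0.0198, 0.0514]
tcp_rot: [180.0, 0.0, 89.8]
wrist_force: [-0.6, -0.8, 3.8]
opening: 0.0494
grasp_force: 21.2
[-0.02074397  0.1176504  -0.02047059] [ 0.50972352 -0.01978418  0.05138771] [1.79962319e+02 2.64243713e-03 8.98253067e+01]
```

View pics/c5.png

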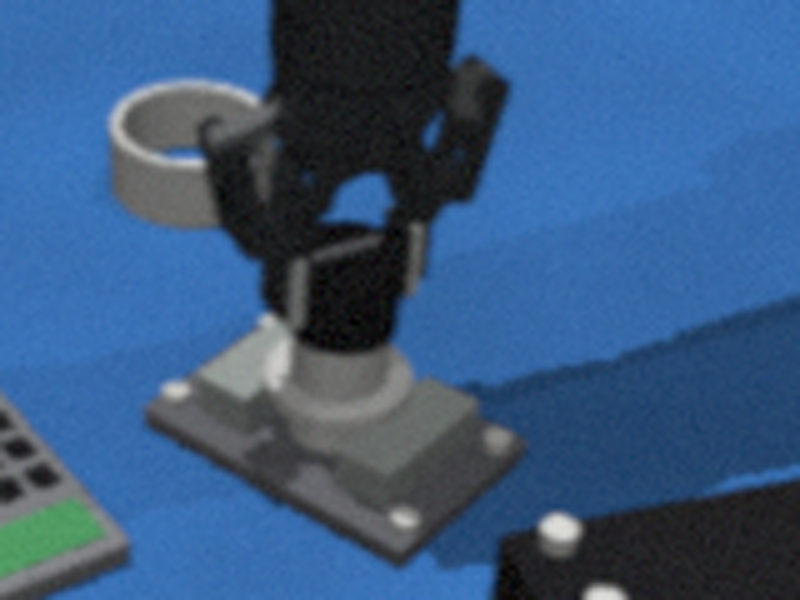

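The picture shows both pads flat on the cap wall, at crop (297,290) and (415,258), and the side force is near zero, so it is centred. I'll firm up the grip and try a small counter-clockwise turn.

```bash
python3 -m crank '[{"gripper":40,"travel":[0,0,0],"twist":[0,0,0]},{"gripper":40,"travel":[0,0,0],"twist":[0,0,-0.05]},{"gripper":40,"travel":[0,0,0],"twist":[0,0,-0.05]},{"gripper":40,"travel":[0,0,0],"twist":[0,0,-0.05]},{"gripper":40,"travel":[0,0,0],"twist":[0,0,-0.05]},{"gripper":40,"travel":[0,0,0],"twist":[0,0,0]}]' 45
python3 -c "
from workcell import bot
o=bot.get_obs();print(o['torque'],o['wrist_force'],o['tcp_rot'],o['q'][5])"
```

```text
time: 5.48
ee_pos: [0.5098, -0.021, 0.0515]
tcp_rot: [180.0, 0.1, 101.2]
wrist_force: [-0.7, -6.5, 5.3]
opening: 0.0491
grasp_force: 46.0
[-1.26663342  0.05003414 -0.99849333] [-0.65563582 -6.47160537  5.31779025] [1.79970590e+02 1.43434840e-01 1.01187806e+02] 76.52998455885496
```

A −1.0 N m reaction looks like a dead stop. I'll try the other way and compare.

```bash
for i in 1; do python3 -m crank '[{"gripper":40,"travel":[0,0,0],"twist":[0,0,0.1]},{"gripper":40,"travel":[0,0,0],"twist":[0,0,0.1]},{"gripper":40,"travel":[0,0,0],"twist":[0,0,0.1]},{"gripper":40,"travel":[0,0,0],"twist":[0,0,0.1]},{"gripper":40,"travel":[0,0,0],"twist":[0,0,0]}]'; done
python3 -c "
from workcell import bot
o=bot.get_obs();print(o['torque'],o['wrist_force'],o['tcp_rot'],o['q'][5])"
```

```text
time: 6.1
ee_pos: [0.5098, -0.0203, 0.0514]
tcp_rot: [179.9, 0.1, 78.4]
wrist_force: [-1.2, -4.5, 5.5]
opening: 0.0487
grasp_force: 46.2
[-0.78166562  0.17135029 -0.09794943] [-1.20524052 -4.54721135  5.45636964] [1.79944837e+02 5.31576128e-02 7.83618599e+01] 99.3928942241618
```

Clockwise turns freely at −0.1 N m, so it's a left-hand thread. I'll turn about 52° further.

```bash
python3 -m crank '[{"gripper":40,"travel":[0,0,0],"twist":[0,0,0.1]},{"gripper":40,"travel":[0,0,0],"twist":[0,0,0.13]},{"gripper":40,"travel":[0,0,0],"twist":[0,0,0.13]},{"gripper":40,"travel":[0,0,0],"twist":[0,0,0.13]},{"gripper":40,"travel":[0,0,0],"twist":[0,0,0.13]},{"gripper":40,"travel":[0,0,0],"twist":[0,0,0.13]},{"gripper":40,"travel":[0,0,0],"twist":[0,0,0.1]},{"gripper":40,"travel":[0,0,0],"twist":[0,0,0.06]},{"gripper":40,"travel":[0,0,0],"twist":[0,0,0]}]'
python3 - <<'E'
from h import *
o=bot.get_obs();print(o['torque'],o['wrist_force'],o['tcp_rot'],o['q'][5])
im=bot.camera("scene")[120:240,240:400,::-1]
cv2.imwrite("pics/c6.png",cv2.resize(im,(800,600),interpolation=cv2.INTER_CUBIC))
E
```

```text
time: 7.22
ee_pos: [0.5092, -0.0202, 0.0514]
tcp_rot: [180.0, 0.0, 26.3]
wrist_force: [-4.4, -2.9, 6.7]
opening: 0.0491
grasp_force: 46.3
[-0.71274652  0.77453742 -0.09222503] [-4.4281913  -2.93248152  6.67057224] [1.79964263e+02 3.95579443e-02 2.62816644e+01] 151.47913456427838
```

View pics/c6.png

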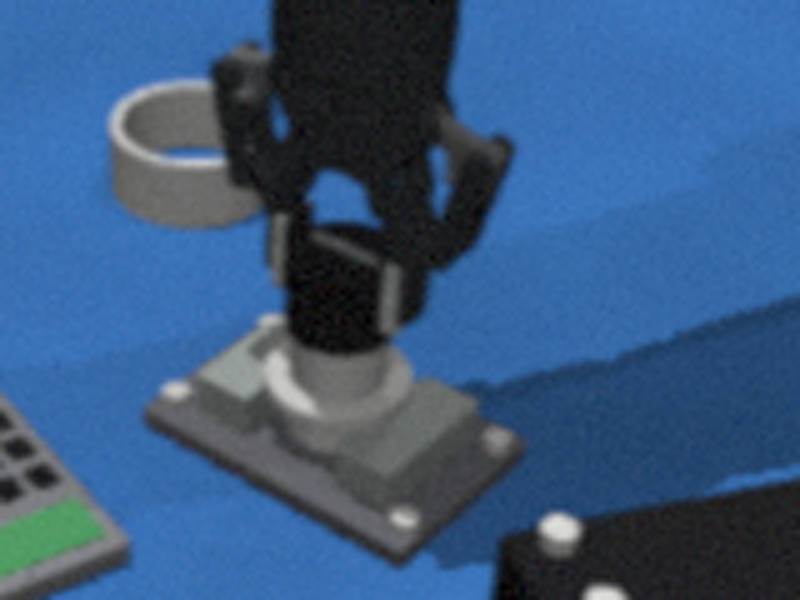

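The picture shows the ridge turned with the tool, with ends at crop (313,232) and (382,264). I'll convert that to an angle.

```bash
python3 - <<'E'
from h import *
f=lambda x,y:on("scene",240+x/5,120+y/5,.111)
for a,b in(((313,232),(382,264)),((315,259),(384,236))):
    d=f(*a)-f(*b);print(np.degrees(np.arctan2(d[1],d[0])),np.linalg.norm(d))
E
python3 -m crank '[{"gripper":40,"travel":[0,0,-2],"twist":[0,0,0]},{"gripper":40,"travel":[0,0,-3],"twist":[0,0,0]},{"gripper":40,"travel":[0,0,0],"twist":[0,0,0]}]'
```

```text
-66.64597327581667 0.036899311771003744
4.025286896320054 0.03586943861146392
time: 7.65
ee_pos: [0.5089, -0.0198, 0.0557]
tcp_rot: [-180.0, 0.1, 26.3]
wrist_force: [-4.4, -2.2, -0.6]
opening: 0.049
grasp_force: 47.1
```

The cap has turned about 68° and lifts with no resistance. I'll raise it 128 mm in total, so the mouth ends 100 mm above the spigot top.

```bash
python3 -m crank '[{"gripper":40,"travel":[0,0,-4],"twist":[0,0,0]},{"gripper":40,"travel":[0,0,-6],"twist":[0,0,0]},{"gripper":40,"travel":[0,0,-10],"twist":[0,0,0]},{"gripper":40,"travel":[0,0,-15],"twist":[0,0,0]},{"gripper":40,"travel":[0,0,-18],"twist":[0,0,0]},{"gripper":40,"travel":[0,0,-18],"twist":[0,0,0]},{"gripper":40,"travel":[0,0,-18],"twist":[0,0,0]},{"gripper":40,"travel":[0,0,-16],"twist":[0,0,0]},{"gripper":40,"travel":[0,0,-12],"twist":[0,0,0]},{"gripper":40,"travel":[0,0,-6],"twist":[0,0,0]},{"gripper":40,"travel":[0,0,0],"twist":[0,0,0]},{"gripper":40,"travel":[0,0,0],"twist":[0,0,0]}]'
python3 - <<'E'
from h import *
im=bot.camera("scene")[60:240,210:450,::-1]
cv2.imwrite("pics/c7.png",cv2.resize(im,(800,600),interpolation=cv2.INTER_CUBIC))
E
```

```text
time: 9.15
ee_pos: [0.5093, -0.0197, 0.1784]
tcp_rot: [-180.0, 0.0, 26.2]
wrist_force: [-0.3, -0.1, -1.0]
opening: 0.0491
grasp_force: 47.1
```

View pics/c7.png

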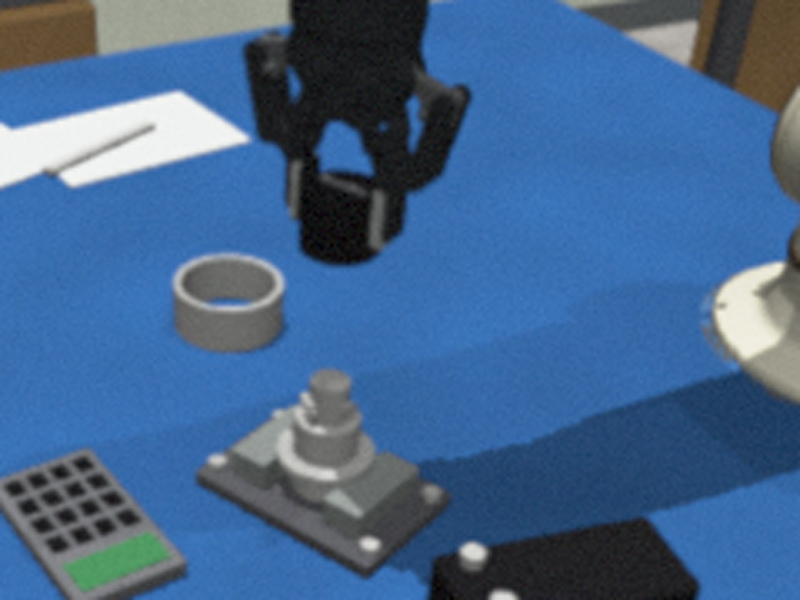

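The cap is off and level in the gripper at crop (345,220), above the bare spigot at (330,380). The battery, ring and calculator have not moved, so I'm handing it in.

```bash
python3 -c "
from workcell import bot
o=bot.get_obs();print(abs(o['qd']).max(),o['grasp_force']);print(bot.job_done())"
```

```text
0.19143743569613797 47.12354545947164
the job is handed in; nothing more can be done
None
```

I uncapped the fitting and handed the job in at about 9 s: the thread is left-handed (it came loose clockwise), and the gripper holds the cap still and level, mouth down, about 10 cm above the spigot, with the battery, ring and calculator untouched.

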